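# Level the custard setting shelf

## Task

The small sprung shelf on which the custards set is out of level. Lay the spirit level flat on the middle of the shelf, lengthwise from front to back, and let go of it; then grip the black foot knob at the front of the shelf, press it down until the foot stands firmly on its base, and turn it clockwise until the bubble comes to rest in the middle, between the two lines. Finish while holding: keep the knob gripped and pressed down with the bubble centred and do not let go, and leave the spatula, the custard cups and the ring cutter where they are.

Things in the scene. Friction and masses are not known exactly. Their poses are not given: they have to be found in the camera images.
- level_centre (a point): Centre (half-way up) of the spirit level: a loose aluminium bar 150 long (x) x 26 wide (y) x 36 mm high (z) with a vial in a window in the middle of its top, 0.2 to 0.3 kg. Its centre is 18 mm above what it stands on. Grip it across its 26 mm width at the middle; the sides are flat over their full height. It may be laid either way round.
- level: The same spirit level; this origin is the centre of its underside, same axes.
- bubble (a joint): Place of the bubble along the vial, m from the middle, positive towards the level's +x end; stops at +-0.016. It goes to the higher end, 5 mm per 0.01 rad of slope, and takes about 1.5 s to come to rest. The bubble is 12 mm long, the black lines are 9.5 mm either side of the middle: it is between them within about +-0.003.
- shelf_seat (a point): Middle of the shelf's free top face, where the level shall lie; x points front to back, away from the knob, z up. A plain aluminium board 130 mm wide (y), free and flat for 90 mm either way in x. It hinges on a line along y 105 mm behind this point; a spring holds its front up (slope about 0.04 rad) when nothing is pressed. About 70 mm above the worktop.
- knob_grip (a point): Centre of the round black fluted foot knob at the shelf's front, on its upright axis, 155 mm in front of the seat point: 38 mm across, 30 mm tall (15 above and below this point); directly under it a flange 54 mm across, 4 mm thick, on which fingertips may press. With the foot standing on its plate this point is 99 mm above the worktop at any knob angle; unpressed, 8 to 18 mm higher.
- foot_knob (a joint): Angle of the foot knob in rad, growing clockwise seen from above; limits -0.8 and 2.8. It turns stiffly (0.1 N m) and stays. With the foot pressed on its plate each radian clockwise raises the shelf's front by 5 mm (slope 0.019 rad, bubble 9.6 mm). At the start the pressed shelf is too low in front by 0.8 to 1.5 rad of turn.
- foot_screw: The foot: screw, knob on top and rubber foot below, one rigid piece; this origin is the foot's tip, on the knob's axis, 84 mm below the knob's grip point. Pressing it down to its plate takes 4 to 9 N against the spring; about 5 to 10 N more makes it stand firmly; it goes no lower.
- foot_plate: Round steel plate, 40 mm across, on the stand's base, on which the foot comes to stand. This origin is 3 mm under the centre of its top face, which is 15 mm above the worktop.
- offset_spatula: Bystander: icing spatula with a wooden handle, 217x92x19 mm, lying on the worktop beside the level.
- dessert_cup_06: Bystander: cream paper cup of custard, 59 mm across, 46 mm high, behind on the worktop.
- dessert_cup_00: Bystander: cream paper cup of custard, 59 mm across, 43 mm high, behind on the worktop.
- ring_cutter_1: Bystander: open steel ring cutter, 55 mm across, 31 mm high, to the right of the stand.

How it is judged:
By the outcome, as a careful person would: the job done as asked, in the order asked, and still so for the second after the job is handed in, while the arm keeps its last pose, push and grip.
It also fails if it takes over 58 s, if anything falls off the work surface, if the arm or the gripper's body presses on something with over 40 N, if the wrist force passes 120 N, or if a joint passes its speed limit or range.

## Robot

A 6-joint arm with a two-finger parallel gripper is mounted at the origin on a cart in front of the work surface, level with it; the furniture and walls round the work are solid. World frame = base frame: x ahead of the robot, y to its left, z up, the work surface at z = 0. Lengths are in m, angles in degrees, forces in N, time in s.
With the tool pointing down it reaches from about 0.3 to 0.75 m from the base axis. Payload 8.5 kg.
Tool frame: the origin (TCP) lies between the finger pads; the fingertips stand 19 mm ahead of it and the grasp point (between the pads) is the TCP; z points along the fingers, y is the line along which they close (so a half turn about z gives the same grasp; the last joint's range is limited). The gripper opens to 85 mm and grips with 20 to 120 N. Pads are 22 mm wide; open, the fingers measure 114 mm over their backs; the gripper's body (76 mm by 85 mm) begins 54 mm behind the grasp point. The pads swing forward as they close: fully open they stand 13 mm farther back than shut.
Start: joints at [54.471, 21.807, 74.336, -0, 83.858, -12.336], TCP at [0.217, 0.506, 0.25] pointing down, gripper open.
Joint ranges: [-178.18, 178.18], [-50.72, 133.34], [12.68, 142.11], [-81.47, 261.47], [9.98, 163.14], [-165.26, 165.26]. Speed limits (degrees/s): [136.94, 136.94, 180, 180, 180, 180].

## Interface

Orientations are given as a 3x3 rotation matrix whose columns are the frame's x, y, z axes.
In Python, from rig import env, optics gives the robot as it stands.
- The arm moves only by the tool arm_command, never from a script. Its argument "commands" is one flat list of numbers, 7 for each row, row after row: the closure, from -1 (fully open) to 1 (shut), so that 0 is half open, then the shift along the tool's x, y, z as a fraction of full scale, then the turn, a rotation vector about the tool's x, y, z as a fraction of full scale. A call has 1 to 12 rows; each row is the pose to reach, as a shift and turn from the pose commanded when the call began, along the tool's axes at that moment; what a row does not reach only later rows make up. Full scale, the value 1, is 500 mm for a shift and 120 degrees for a turn. A row lasts 1/12 s, in which the tool goes at most 41.7 mm and 7.16 degrees, less where a joint would pass 70% of its speed; a pose out of reach is approached as far as the arm can. A call with a number of a shift or a turn outside -1 to 1 is refused whole. A call with a gripper value outside its range is refused whole. The fingers move at their own pace and stop on an object; "newtons" is the grip in N (left out, the last holds). Time passes only in rows, so rows that repeat a pose let the fingers close. It gives the time, the measured TCP pose, the force, the opening and the grip force at its end, in the units of the state.
- env.observe(): the state, without advancing time (a new reading comes with each control period).
- optics.get_image(name): name is "side" or "top"; returns a dict with "image" (384x512x3 uint8, red, green, blue), "intrinsics" (3x3 intrinsics, pixels), "k1" (the pictures are not rectified: a ray, as slopes to the right and down, at radius r is drawn at 1 + k1 r^2 times it, then the intrinsics apply), "origin" and "orientation" of the camera in the world. Camera axes: x right, y down, z forward; pixel columns grow to the right and rows downward; lengths in m; the calibration is good to about 2 mm. A picture is of the moment at which its call begins. There is no depth.
- env.close_job(): hands the job in; it is judged then, once.
The state is a dict: "time_s": time; "q": joint angles; "qvel": joint speeds; "joint_efforts": joint torques, N m; "position": TCP position; "tool_rot": TCP orientation; "ft_force": force on the tool from outside, world axes, zero at the start; "wrist_torque": the same for the moment, N m; "grip_width": finger opening in m; "gripper_force": force on a finger pad.
Only numpy, scipy, OpenCV 4.12 (cv2) and the standard library are available. Lean on these libraries where they do the work, as an engineer would, in place of code of your own. Each camera call takes 0.05 s, during which the arm holds its last target. There are 200 camera calls.

## Working session

There is one attempt and no reset: what is moved stays moved. The work goes in short steps, Python scripts to look and compute and a tool call to move; the robot and the scene stay as the last step left them, time stands still between calls to the robot, and variables do not carry over. Pictures are saved under pics/ and viewed, at most 10 in all, crops included, and the job is handed in when it is done.

Besides the shell and the picture viewer there is one more tool, called after ">>>" as name(argument=value, ...), one argument or row to a line, values as JSON. arm_command: Moves the arm, as the interface text tells. Shift numbers are shares of 500 mm and turn numbers shares of 120 degrees, none past 1 either way. Its arguments: {"type":"object","properties":{"commands":{"type":"array","items":{"type":"number"}},"newtons":{"type":"number"}},"required":["commands"]}

```bash
mkdir -p pics
cat > h.py <<'E'
import numpy as np,cv2,json
from rig import env,optics
def snap(n,f):
    d=optics.get_image(n); cv2.imwrite(f'pics/{f}.png',d['image'][:,:,::-1])
    np.savez(f'pics/{f}.npz',**{k:np.array(d[k]) for k in d}); return d
def ray(f,u,v):
    d=np.load(f'pics/{f}.npz');K=d['intrinsics'];k1=float(d['k1'])
    p=np.array([(u-K[0,2])/K[0,0],(v-K[1,2])/K[1,1]]);s=p.copy()
    for _ in range(30): s=p/(1+k1*(s@s))
    return d['origin'],d['orientation']@np.array([*s,1])
def atz(f,u,v,z):
    o,r=ray(f,u,v);return (o+r*(z-o[2])/r[2]).round(4)
def proj(f,P):
    d=np.load(f'pics/{f}.npz');K=d['intrinsics'];c=d['orientation'].T@(np.array(P)-d['origin'])
    s=c[:2]/c[2];s=s*(1+float(d['k1'])*(s@s));return (K[:2,:2]@s+K[:2,2]).round(1)
def tri(f,a,g,b):
    o1,r1=ray(f,*a);o2,r2=ray(g,*b)
    t=np.linalg.lstsq(np.c_[r1,-r2],o2-o1,rcond=None)[0];p,q=o1+r1*t[0],o2+r2*t[1]
    return ((p+q)/2).round(4),np.linalg.norm(p-q).round(4)
def crop(f,x0,y0,x1,y1,k):
    i=cv2.imread(f'pics/{f}.png')[y0:y1,x0:x1]; return cv2.resize(i,None,fx=k,fy=k,interpolation=cv2.INTER_CUBIC)
E
python3 - <<'E'
from h import *
a=snap('top','t0');b=snap('side','s0')
for d in(a,b):print(d['origin'],d['orientation'],d['intrinsics'],d['k1'])
s=env.observe();print(s['tool_rot'],s['position'],s['grip_width'],s['ft_force'])
cv2.imwrite('pics/t0b.png',crop('t0',0,0,512,384,1.5));cv2.imwrite('pics/s0b.png',crop('s0',0,0,512,384,1.5))
E
```

```text
[ 0.42280562 -0.14920721  1.54926844] [[ 0.00147064 -0.98984596  0.14213659]
 [-0.99999761 -0.0016858  -0.00139332]
 [ 0.00161878 -0.1421342  -0.98984607]] [[460.65123256   0.         255.71184713]
 [  0.         460.65123256 190.12546054]
 [  0.           0.           1.        ]] -0.13893868151437158
[ 0.32749276 -1.04308446  0.92796152] [[ 0.94513974 -0.22607404  0.23579949]
 [-0.32648116 -0.62942748  0.70514615]
 [-0.01099656 -0.74344574 -0.66870584]] [[490.5215061    0.         265.93269689]
 [  0.         490.5215061  199.40673677]
 [  0.           0.           1.        ]] -0.12160363839022904
[[-9.19190039e-01  3.93813510e-01 -7.69221000e-04]
 [ 3.93814155e-01  9.19189471e-01 -1.06170817e-03]
 [ 2.88944822e-04 -1.27884169e-03 -9.99999141e-01]] [0.21645325 0.50534935 0.24978037] 0.085450691286368 [-0.15078105  0.04731587 -0.25370971]
```

View pics/t0b.png

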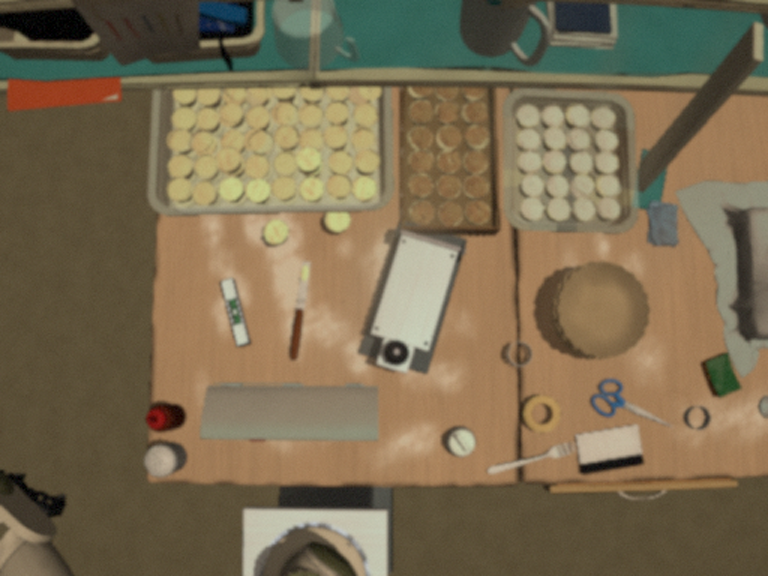

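View pics/s0b.png

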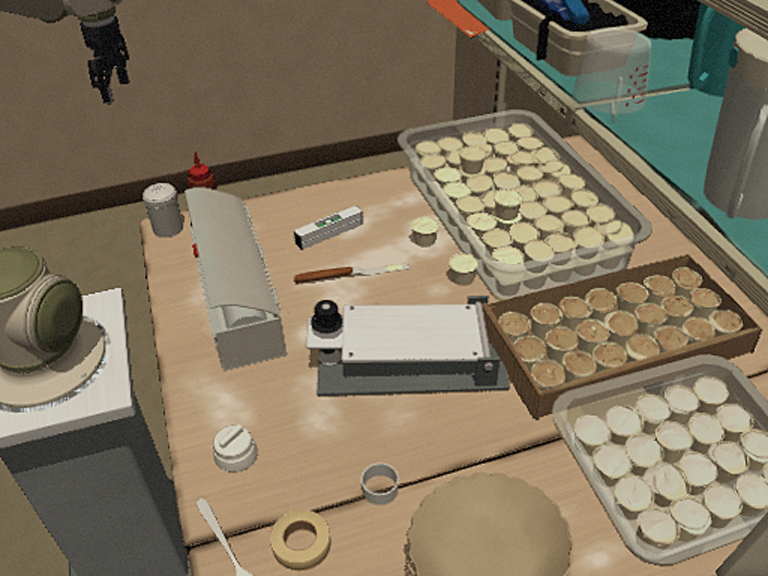

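The top view shows the level near (235,312), the shelf centred near (418,284) and the knob near (396,351), all at 1.5x scale. The spatula lies right of the level. I'll enlarge both views.

Run:
```python
from h import *
cv2.imwrite('pics/t0c.png',crop('t0',135,145,320,255,4.3));cv2.imwrite('pics/s0c.png',crop('s0',185,130,345,265,4.4))
```

```text
(no output)
```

View pics/t0c.png

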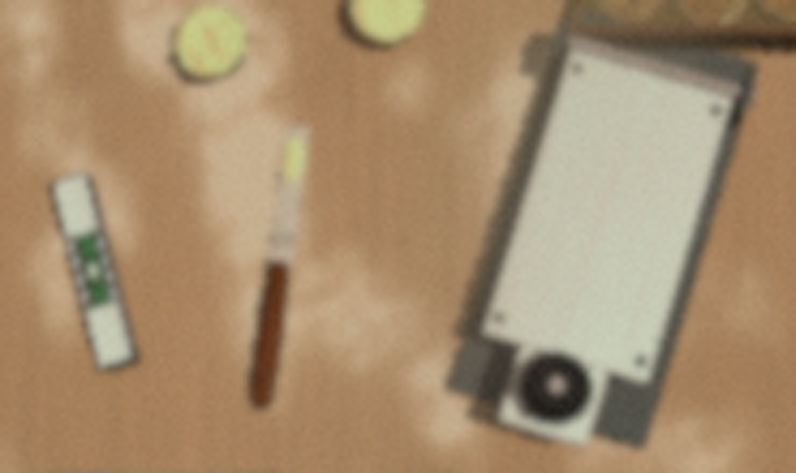

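View pics/s0c.png

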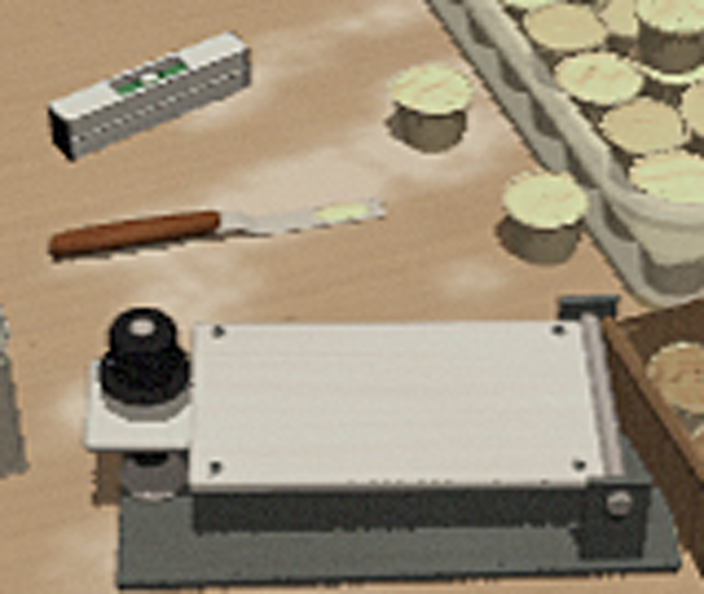

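Run:
```python
from h import *
T=lambda u,v:((u+.5)/4.3-.5+135,(v+.5)/4.3-.5+145)
S=lambda u,v:((u+.5)/4.4-.5+185,(v+.5)/4.4-.5+130)
print('level top');P=[atz('t0',*T(*p),.036) for p in[(52,184),(90,174),(136,360),(100,368)]];print(P,np.mean(P,0))
f=(P[0]+P[1]-P[2]-P[3])/2;print('len',np.linalg.norm(f),'yaw',np.degrees(np.arctan2(f[1],f[0])))
print('side',[atz('s0',*S(*p),.036) for p in[(50,103),(232,33),(250,48),(70,123)]])
sc=[tri('t0',T(*a),'s0',S(*b)) for a,b in[((577,68),(559,330)),((716,110),(579,465)),((641,360),(216,467)),((499,317),(218,331))]]
for s in sc:print(s)
Q=[s[0] for s in sc];g=(Q[0]+Q[1]-Q[2]-Q[3])/2;print('c',np.mean(Q,0),g,'yaw',np.degrees(np.arctan2(g[1],g[0])))
k=tri('t0',T(556,385),'s0',S(142,327));print('knobtop',k)
c=np.mean(Q,0);d=(c-k[0]);print(d,np.hypot(d[0],d[1]),np.degrees(np.arctan2(d[1],d[0])))
print(env.observe()['tool_rot'][:2,:2] if 0 else '')
```

```text
level top
[array([0.6487, 0.2135, 0.036 ]), array([0.6566, 0.1838, 0.036 ]), array([0.5122, 0.1436, 0.036 ]), array([0.5059, 0.1714, 0.036 ])] [0.58085  0.178075 0.036   ]
len 0.14937965892316124 yaw 15.990178799928543
side [array([0.5099, 0.1704, 0.036 ]), array([0.6531, 0.2081, 0.036 ]), array([0.6599, 0.1856, 0.036 ]), array([0.5177, 0.143 , 0.036 ])]
(array([ 0.7351, -0.1944,  0.067 ]), np.float64(0.0018))
(array([ 0.7024, -0.3001,  0.0677]), np.float64(0.0014))
(array([ 0.5118, -0.2411,  0.0751]), np.float64(0.0014))
(array([ 0.5438, -0.1353,  0.0747]), np.float64(0.0015))
c [ 0.623275 -0.217725  0.071125] [ 0.19095 -0.05905 -0.00755] yaw -17.183870976245085
knobtop (array([ 0.491 , -0.1768,  0.1299]), np.float64(0.0022))
[ 0.132275 -0.040925 -0.058775] 0.13846129874445062 -17.19171757683343
```

```bash
cat >> h.py <<'E'
from scipy.spatial.transform import Rotation as Ro
def goal(pos,yaw,pitch=0):
    "tool down, closing line at yaw deg; pitch: deg about the closing line"
    a=np.radians(yaw);y=np.array([np.cos(a),np.sin(a),0]);z=np.array([0,0,-1.])
    R=Ro.from_rotvec(np.radians(pitch)*y).as_matrix()@np.c_[np.cross(y,z),y,z]
    s=env.observe();R0=np.array(s['tool_rot']);p=R0.T@(np.array(pos)-s['position'])/.5
    r=Ro.from_matrix(R0.T@R).as_rotvec(degrees=True)/120
    print(p.round(4),r.round(4))
E
python3 - <<'E'
from h import *
goal([.583,.1775,.15],106)
E
```

```text
[-0.9321 -0.3138  0.1997] [-5.000e-04 -3.000e-04 -3.266e-01]
```

>>> arm_command(
  commands=[-1,-0.932,-0.314,0.1,0,0,-0.327,-1,-0.932,-0.314,0.1,0,0,-0.327,-1,-0.932,-0.314,0.1,0,0,-0.327,-1,-0.932,-0.314,0.1,0,0,-0.327,-1,-0.932,-0.314,0.1,0,0,-0.327,-1,-0.932,-0.314,0.1,0,0,-0.327,-1,-0.932,-0.314,0.1,0,0,-0.327,-1,-0.932,-0.314,0.1,0,0,-0.327,-1,-0.932,-0.314,0.1,0,0,-0.327,-1,-0.932,-0.314,0.1,0,0,-0.327,-1,-0.932,-0.314,0.1,0,0,-0.327,-1,-0.932,-0.314,0.2,0,0,-0.327],
  newtons=40,
)

```text
time_s: 1.1
position: [0.5642, 0.1958, 0.1814]
tool_rot: [[-0.961, -0.275, 0.008], [-0.275, 0.961, 0.001], [-0.008, -0.002, -1.0]]
ft_force: [0.4, 0.7, 1.1]
grip_width: 0.0856
gripper_force: 0.0
```

>>> arm_command(
  commands=[-1,0,0,0,0,0,0,-1,0,0,0,0,0,0,-1,0,0,0,0,0,0,-1,0,0,0,0,0,0],
)

```text
time_s: 1.43
position: [0.5599, 0.1991, 0.1793]
tool_rot: [[-0.961, -0.278, 0.001], [-0.278, 0.961, 0.0], [-0.001, 0.0, -1.0]]
ft_force: [-0.5, -0.2, -0.9]
grip_width: 0.0857
gripper_force: 0.0
```

Run:
```python
from h import *
print(env.observe()['position'],env.observe()['q'])
goal([.583,.1775,.024],106)
```

```text
[0.55987399 0.19914224 0.17926055] [ 8.17121318e+00  2.94457612e+01  7.36954654e+01  1.10312518e-02
  7.67962713e+01 -9.79570921e+01]
[-0.0321 -0.0544  0.3106] [0.     0.0005 0.001 ]
```

>>> arm_command(
  commands=[-1,-0.032,-0.054,0.05,0,0,0,-1,-0.032,-0.054,0.12,0,0,0,-1,-0.032,-0.054,0.19,0,0,0,-1,-0.032,-0.054,0.25,0,0,0,-1,-0.032,-0.054,0.29,0,0,0,-1,-0.032,-0.054,0.31,0,0,0,-1,-0.032,-0.054,0.31,0,0,0,-1,-0.032,-0.054,0.31,0,0,0],
)

```text
time_s: 2.1
position: [0.5836, 0.1773, 0.0246]
tool_rot: [[-0.961, -0.277, 0.002], [-0.277, 0.961, 0.0], [-0.002, -0.0, -1.0]]
ft_force: [0.6, -0.4, 0.1]
grip_width: 0.0851
gripper_force: 0.0
```

>>> arm_command(
  commands=[1,0,0,0,0,0,0,1,0,0,0,0,0,0,1,0,0,0,0,0,0,1,0,0,0,0,0,0,1,0,0,0,0,0,0,1,0,0,0,0,0,0,1,0,0,0,0,0,0,1,0,0,0,0,0,0,1,0,0,0,0,0,0,1,0,0,0,0,0,0],
)

```text
time_s: 2.93
position: [0.5835, 0.1768, 0.0241]
tool_rot: [[-0.961, -0.276, 0.001], [-0.276, 0.961, 0.0], [-0.001, 0.0, -1.0]]
ft_force: [-1.7, 2.5, 6.9]
grip_width: 0.0255
gripper_force: 41.4
```

Run:
```python
from h import *
s=env.observe();print(s['position'],s['grip_width'],s['gripper_force'])
snap('top','t1');snap('side','s1');cv2.imwrite('pics/m1.png',np.hstack([crop('t1',130,170,230,250,4),crop('s1',180,110,280,190,4)]))
goal([.583,.1775,.18],106)
```

```text
[0.58349793 0.17683872 0.02411481] 0.025497275331623527 41.41393292695284
[ 3.000e-04  1.600e-03 -3.118e-01] [0.0001 0.0006 0.0004]
```

View pics/m1.png

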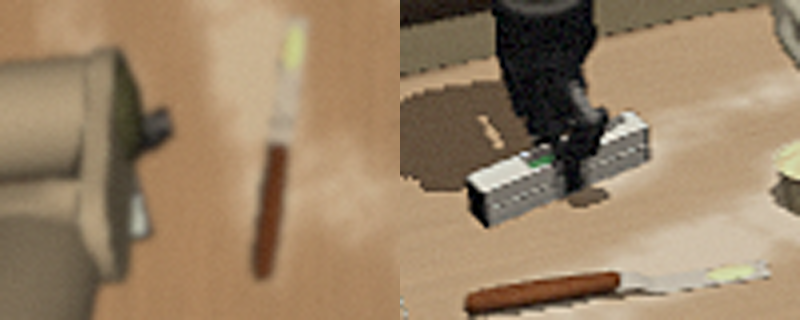

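The level is gripped near its middle: in the right half, the fingers straddle it at about (575,160). Next I lift it.

>>> arm_command(
  commands=[1,0,0,-0.03,0,0,0,1,0,0,-0.08,0,0,0,1,0,0,-0.14,0,0,0,1,0,0,-0.2,0,0,0,1,0,0,-0.26,0,0,0,1,0,0,-0.3,0,0,0,1,0,0,-0.31,0,0,0,1,0,0,-0.31,0,0,0],
)

```text
time_s: 3.7
position: [0.5834, 0.1765, 0.1789]
tool_rot: [[-0.961, -0.276, 0.002], [-0.276, 0.961, 0.0], [-0.002, -0.0, -1.0]]
ft_force: [0.1, 0.1, -3.2]
grip_width: 0.0255
gripper_force: 40.3
```

Run:
```python
from h import *
s=env.observe();print(s['position'],s['grip_width'],s['gripper_force'])
for p in(-2.2,2.2):
  goal([.6355,-.2215,.18],72.8,p)
y=np.radians(72.8);y=np.array([np.cos(y),np.sin(y),0]);print(Ro.from_rotvec(np.radians(2.2)*y).apply([.955,-.295,0]))
```

```text
[0.58341214 0.17651682 0.17894943] 0.02552328540537798 40.34307662397623
[ 0.1199 -0.7938 -0.0019] [ 0.0053 -0.017   0.277 ]
[ 0.1199 -0.7938 -0.0019] [-0.0053  0.0186  0.277 ]
[ 0.95429621 -0.29478214 -0.03836956]
```

>>> arm_command(
  commands=[1,0.01,-0.06,0,-0.0005,0.002,0.025,1,0.02,-0.13,0,-0.001,0.004,0.05,1,0.03,-0.2,0,-0.0015,0.006,0.075,1,0.042,-0.28,0,-0.002,0.008,0.1,1,0.054,-0.36,0,-0.0025,0.009,0.13,1,0.066,-0.44,0,-0.003,0.011,0.16,1,0.08,-0.52,0,-0.0035,0.013,0.19,1,0.09,-0.6,0,-0.004,0.015,0.22,1,0.1,-0.67,0,-0.0045,0.017,0.25,1,0.11,-0.73,0,-0.005,0.018,0.265,1,0.118,-0.78,0,-0.0053,0.0186,0.277,1,0.12,-0.794,0,-0.0053,0.0186,0.277],
)

```text
time_s: 4.7
position: [0.6345, -0.2255, 0.1748]
tool_rot: [[-0.953, 0.3, -0.042], [0.3, 0.954, 0.013], [0.044, -0.001, -0.999]]
ft_force: [-0.5, -0.5, -3.5]
grip_width: 0.0252
gripper_force: 40.5
```

>>> arm_command(
  commands=[1,0,0,0,0,0,0,1,0,0,0,0,0,0,1,0,0,0,0,0,0],
)

```text
time_s: 4.95
position: [0.6351, -0.22, 0.1774]
tool_rot: [[-0.955, 0.294, -0.04], [0.294, 0.956, 0.013], [0.042, 0.0, -0.999]]
ft_force: [0.1, 0.0, -3.0]
grip_width: 0.0256
gripper_force: 40.5
```

Run:
```python
from h import *
s=env.observe();print(s['position'],s['tool_rot'],s['grip_width'],s['ft_force'],s['q'])
goal([.6355,-.2215,.102],72.8,2.2)
snap('top','t2');snap('side','s2');cv2.imwrite('pics/m2.png',np.hstack([crop('t2',215,130,335,260,3.3),crop('s2',190,120,310,250,3.3)]))
```

```text
[ 0.63510895 -0.21997746  0.17735733] [[-9.54912680e-01  2.94176445e-01 -4.00248990e-02]
 [ 2.93907134e-01  9.55751094e-01  1.25874169e-02]
 [ 4.19567626e-02  2.56280630e-04 -9.99119394e-01]] 0.025577695589663458 [ 0.05412359  0.04497355 -3.03397845] [ -28.99892808   38.26483598   57.23715808   -0.48170002   86.85424887
 -101.85475042]
[-0.008  -0.0027  0.1505] [ 0.0001 -0.0017  0.0008]
```

View pics/m2.png

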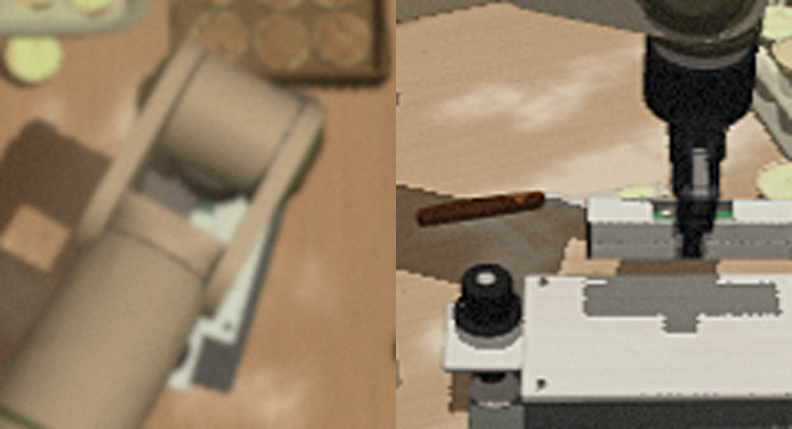

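The level is held over the shelf: in the right half it lies at about y=230, above the shelf with its shadow centred. Next I lower it.

>>> arm_command(
  commands=[1,-0.002,-0.001,0.04,0,0,0,1,-0.004,-0.002,0.08,0,0,0,1,-0.006,-0.003,0.12,0,0,0,1,-0.008,-0.003,0.145,0,0,0,1,-0.008,-0.003,0.156,0,0,0,1,-0.008,-0.003,0.158,0,0,0,1,-0.008,-0.003,0.158,0,0,0],
)

```text
time_s: 5.63
position: [0.6359, -0.2228, 0.0998]
tool_rot: [[-0.955, 0.295, -0.038], [0.295, 0.956, 0.011], [0.039, -0.001, -0.999]]
ft_force: [0.1, -0.6, -2.4]
grip_width: 0.0255
gripper_force: 40.5
```

>>> arm_command(
  commands=[1,0,0,0.002,0,0,0,1,0,0,0.003,0,0,0,1,0,0,0.003,0,0,0],
)

```text
time_s: 5.88
position: [0.6358, -0.2233, 0.0985]
tool_rot: [[-0.955, 0.296, -0.037], [0.295, 0.955, 0.011], [0.039, -0.001, -0.999]]
ft_force: [-0.5, 0.0, -2.8]
grip_width: 0.0255
gripper_force: 40.5
```

>>> arm_command(
  commands=[1,0,0,0.002,0,0,0,1,0,0,0.003,0,0,0,1,0,0,0.003,0,0,0],
)

```text
time_s: 6.13
position: [0.6355, -0.2232, 0.0963]
tool_rot: [[-0.955, 0.296, -0.038], [0.295, 0.955, 0.011], [0.04, -0.001, -0.999]]
ft_force: [0.2, 0.4, -2.7]
grip_width: 0.0258
gripper_force: 40.5
```

>>> arm_command(
  commands=[1,0,0,0.002,0,0,0,1,0,0,0.004,0,0,0,1,0,0,0.004,0,0,0,1,0,0,0.004,0,0,0],
)

```text
time_s: 6.47
position: [0.6355, -0.2233, 0.0949]
tool_rot: [[-0.955, 0.296, -0.038], [0.295, 0.955, 0.011], [0.039, -0.001, -0.999]]
ft_force: [-2.3, 1.1, 1.9]
grip_width: 0.0256
gripper_force: 41.2
```

>>> arm_command(
  commands=[1,0,0,0.002,0,0,0,1,0,0,0.003,0,0,0,1,0,0,0.003,0,0,0],
)

```text
time_s: 6.72
position: [0.6354, -0.2232, 0.0937]
tool_rot: [[-0.955, 0.296, -0.038], [0.295, 0.955, 0.011], [0.039, -0.001, -0.999]]
ft_force: [-4.7, 1.2, 6.8]
grip_width: 0.0257
gripper_force: 41.9
```

>>> arm_command(
  commands=[0.3,0,0,-0.002,0,0,0,0,0,0,-0.002,0,0,0,-0.3,0,0,-0.002,0,0,0,-0.6,0,0,-0.002,0,0,0,-0.6,0,0,-0.002,0,0,0,-0.6,0,0,-0.002,0,0,0,-0.6,0,0,-0.03,0,0,0,-0.6,0,0,-0.08,0,0,0,-0.6,0,0,-0.15,0,0,0,-0.6,0,0,-0.22,0,0,0,-0.6,0,0,-0.22,0,0,0,-0.6,0,0,-0.22,0,0,0],
)

```text
time_s: 7.72
position: [0.6402, -0.2247, 0.2049]
tool_rot: [[-0.955, 0.296, -0.034], [0.295, 0.955, 0.009], [0.035, -0.001, -0.999]]
ft_force: [0.7, 0.3, -0.8]
grip_width: 0.0682
gripper_force: 0.0
```

Run:
```python
from h import *
s=env.observe();print(s['position'],s['grip_width'],s['ft_force'])
goal([.489,-.1765,.2],72.8)
```

```text
[ 0.64024202 -0.22468867  0.20494542] 0.06822987513059012 [ 0.69428831  0.33215706 -0.82444787]
[0.3169 0.0027 0.0211] [-0.0007 -0.0169  0.0001]
```

>>> arm_command(
  commands=[-1,0.07,0,0,0,-0.005,0,-1,0.14,0,0,0,-0.01,0,-1,0.21,0.002,0,0,-0.015,0,-1,0.28,0.003,0.01,0,-0.017,0,-1,0.317,0.003,0.02,0,-0.017,0,-1,0.317,0.003,0.02,0,-0.017,0,-1,0.317,0.003,0.02,0,-0.017,0,-1,0.317,0.003,0.02,0,-0.017,0],
)

```text
time_s: 8.38
position: [0.4889, -0.1763, 0.1986]
tool_rot: [[-0.955, 0.296, -0.004], [0.296, 0.955, 0.001], [0.005, -0.0, -1.0]]
ft_force: [-0.3, 0.7, -0.3]
grip_width: 0.0856
gripper_force: 0.0
```

Run:
```python
from h import *
s=env.observe();print(s['position'],s['grip_width'],s['ft_force'],s['q'])
goal([.489,-.1765,.125],72.8)
snap('top','t3');snap('side','s3');cv2.imwrite('pics/m3.png',np.hstack([crop('t3',215,130,335,260,3.3),crop('s3',190,120,310,250,3.3)]))
```

```text
[ 0.48890021 -0.17631176  0.19861669] 0.08562758101488753 [-0.25387529  0.7303064  -0.25971724] [-3.28547819e+01  2.14844931e+01  8.39721877e+01 -9.36902955e-02
  7.47892012e+01 -1.05625482e+02]
[-0.001  -0.0002  0.1472] [-0.0002 -0.0022 -0.    ]
```

View pics/m3.png

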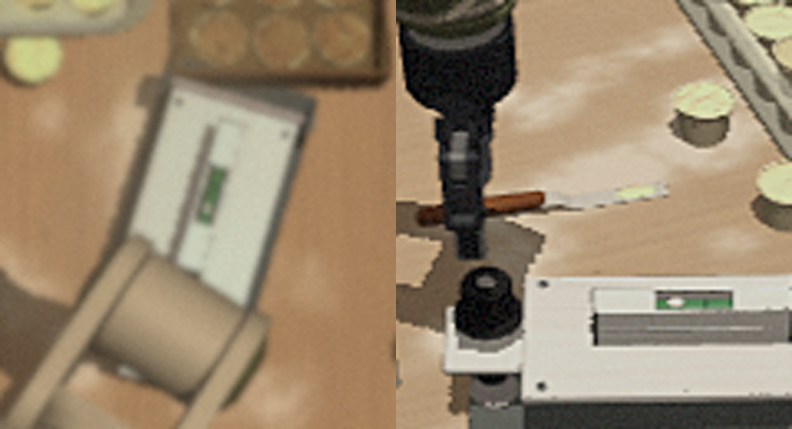

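The level lies lengthwise mid-shelf, with the vial at about (210,195) in the left half and (695,300) in the right. The bubble is at the front end. The open gripper is above the knob.

>>> arm_command(
  commands=[-1,0,0,0.04,0,0,0,-1,0,0,0.09,0,0,0,-1,0,0,0.13,0,0,0,-1,0,0,0.15,0,0,0,-1,0,0,0.152,0,0,0,-1,0,0,0.152,0,0,0,-1,0,0,0.152,0,0,0],
)

```text
time_s: 9.07
position: [0.4887, -0.1763, 0.1236]
tool_rot: [[-0.955, 0.296, -0.003], [0.296, 0.955, 0.0], [0.003, -0.001, -1.0]]
ft_force: [0.9, -0.4, 0.4]
grip_width: 0.0853
gripper_force: 0.0
```

>>> arm_command(
  commands=[1,0,0,0,0,0,0,1,0,0,0,0,0,0,1,0,0,0,0,0,0,1,0,0,0,0,0,0,1,0,0,0,0,0,0,1,0,0,0,0,0,0,1,0,0,0,0,0,0,1,0,0,0,0,0,0,1,0,0,0,0,0,0],
  newtons=60,
)

```text
time_s: 9.82
position: [0.4881, -0.1761, 0.1231]
tool_rot: [[-0.955, 0.296, -0.004], [0.296, 0.955, 0.001], [0.004, -0.001, -1.0]]
ft_force: [-0.4, -1.0, 1.0]
grip_width: 0.0362
gripper_force: 61.7
```

>>> arm_command(
  commands=[1,0,0,0.006,0,0,0,1,0,0,0.012,0,0,0,1,0,0,0.016,0,0,0,1,0,0,0.02,0,0,0,1,0,0,0.02,0,0,0,1,0,0,0.02,0,0,0],
)

```text
time_s: 10.32
position: [0.4876, -0.1759, 0.113]
tool_rot: [[-0.955, 0.296, -0.005], [0.296, 0.955, 0.001], [0.005, -0.001, -1.0]]
ft_force: [-5.1, -0.3, 7.6]
grip_width: 0.0363
gripper_force: 62.4
```

>>> arm_command(
  commands=[1,0,0,0.003,0,0,0,1,0,0,0.006,0,0,0,1,0,0,0.006,0,0,0,1,0,0,0.006,0,0,0],
)

```text
time_s: 10.65
position: [0.4875, -0.1759, 0.1102]
tool_rot: [[-0.955, 0.296, -0.005], [0.296, 0.955, 0.001], [0.005, -0.001, -1.0]]
ft_force: [-6.7, 0.3, 8.5]
grip_width: 0.0357
gripper_force: 62.7
```

>>> arm_command(
  commands=[1,0.001,0,0.003,0,0,0,1,0.002,0,0.004,0,0,0,1,0.002,0,0.004,0,0,0,1,0.002,0,0.004,0,0,0],
)

```text
time_s: 10.98
position: [0.4874, -0.1759, 0.1096]
tool_rot: [[-0.955, 0.296, -0.002], [0.296, 0.955, -0.001], [0.002, -0.001, -1.0]]
ft_force: [-7.6, 2.0, 19.1]
grip_width: 0.036
gripper_force: 63.9
```

>>> arm_command(
  commands=[1,0.001,0,0.002,0,0,0,1,0.002,0,0.004,0,0,0,1,0.002,0,0.004,0,0,0,1,0.002,0,0.004,0,0,0],
)

```text
time_s: 11.32
position: [0.4874, -0.1759, 0.1093]
tool_rot: [[-0.955, 0.296, 0.001], [0.296, 0.955, -0.002], [-0.002, -0.002, -1.0]]
ft_force: [-7.3, 3.1, 32.9]
grip_width: 0.0364
gripper_force: 65.3
```

>>> arm_command(
  commands=[1,0.0,0,0.002,0,0,0,1,0.0,0,0.003,0,0,0,1,0,0,0.003,0,0,0,1,0,0,0.003,0,0,0],
)

```text
time_s: 11.65
position: [0.4877, -0.176, 0.109]
tool_rot: [[-0.955, 0.296, 0.003], [0.296, 0.955, -0.003], [-0.004, -0.002, -1.0]]
ft_force: [-9.8, 5.6, 43.3]
grip_width: 0.0363
gripper_force: 66.7
```

>>> arm_command(
  commands=[1,0,0,-0.003,0,0,0,1,0,0,-0.005,0,0,0,1,0,0,-0.005,0,0,0,1,0,0,-0.005,0,0,0,1,0,0,-0.005,0,0,0,1,0,0,-0.005,0,0,0,1,0,0,-0.005,0,0,0,1,0,0,-0.005,0,0,0,1,0,0,-0.005,0,0,0,1,0,0,-0.005,0,0,0,1,0,0,-0.005,0,0,0,1,0,0,-0.005,0,0,0],
)

```text
time_s: 12.65
position: [0.4872, -0.1758, 0.1095]
tool_rot: [[-0.955, 0.296, 0.0], [0.296, 0.955, -0.002], [-0.001, -0.002, -1.0]]
ft_force: [-6.4, 2.6, 25.2]
grip_width: 0.036
gripper_force: 64.2
```

Run:
```python
from h import *
s=env.observe();print(s['position'],s['ft_force'],s['wrist_torque'],s['q'])
snap('top','t4');snap('side','s4');cv2.imwrite('pics/m4.png',np.hstack([crop('t4',255,160,305,225,8),crop('s4',260,195,310,260,8)]))
```

```text
[ 0.48718919 -0.17583725  0.10946258] [-6.38380297  2.64744533 25.22955247] [ 0.36876226  0.36013063 -0.00515795] [-3.29237006e+01  2.73221291e+01  9.14912343e+01 -8.20354348e-02
  6.11234036e+01 -1.05686668e+02]
```

View pics/m4.png

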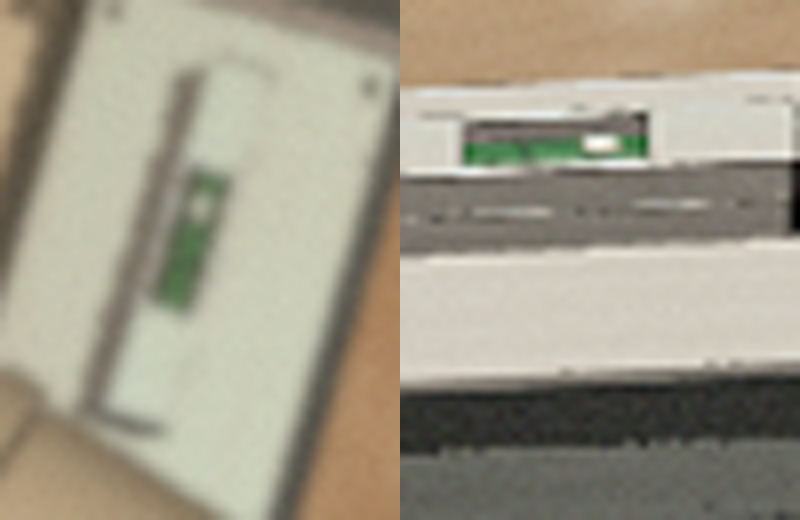

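The bubble has moved to the back end: side crop (601,143), with the window spanning x=465–648. It is about 14 mm off, which is about 1.4 rad. I'll turn 72° first.

>>> arm_command(
  commands=[1,0,0,0,0,0,0.03,1,0,0,0,0,0,0.08,1,0,0,0,0,0,0.13,1,0,0,0,0,0,0.18,1,0,0,0,0,0,0.23,1,0,0,0,0,0,0.28,1,0,0,0,0,0,0.34,1,0,0,0,0,0,0.4,1,0,0,0,0,0,0.46,1,0,0,0,0,0,0.52,1,0,0,0,0,0,0.57,1,0,0,0,0,0,0.6],
)

```text
time_s: 13.75
position: [0.4892, -0.175, 0.1095]
tool_rot: [[-0.008, 1.0, 0.005], [1.0, 0.008, -0.0], [-0.0, 0.005, -1.0]]
ft_force: [8.0, 10.0, 19.5]
grip_width: 0.0365
gripper_force: 63.8
```

>>> arm_command(
  commands=[1,0,0,0,0,0,0,1,0,0,0,0,0,0,1,0,0,0,0,0,0,1,0,0,0,0,0,0,1,0,0,0,0,0,0,1,0,0,0,0,0,0,1,0,0,0,0,0,0,1,0,0,0,0,0,0,1,0,0,0,0,0,0,1,0,0,0,0,0,0,1,0,0,0,0,0,0,1,0,0,0,0,0,0],
)

```text
time_s: 14.75
position: [0.4892, -0.175, 0.1095]
tool_rot: [[-0.014, 1.0, 0.005], [1.0, 0.014, -0.0], [-0.0, 0.005, -1.0]]
ft_force: [7.2, 9.4, 19.2]
grip_width: 0.0361
gripper_force: 63.8
```

>>> arm_command(
  commands=[1,0,0,0,0,0,0,1,0,0,0,0,0,0,1,0,0,0,0,0,0,1,0,0,0,0,0,0,1,0,0,0,0,0,0,1,0,0,0,0,0,0,1,0,0,0,0,0,0,1,0,0,0,0,0,0,1,0,0,0,0,0,0,1,0,0,0,0,0,0,1,0,0,0,0,0,0,1,0,0,0,0,0,0],
)

```text
time_s: 15.75
position: [0.4892, -0.175, 0.1095]
tool_rot: [[-0.014, 1.0, 0.005], [1.0, 0.014, -0.0], [-0.0, 0.005, -1.0]]
ft_force: [7.6, 9.0, 19.3]
grip_width: 0.0362
gripper_force: 63.8
```

Run:
```python
from h import *
s=env.observe();print(s['position'],s['ft_force'],s['wrist_torque'],s['q'])
snap('top','t5');snap('side','s5');cv2.imwrite('pics/m5.png',np.hstack([crop('t5',255,160,305,225,8),crop('s5',260,195,310,260,8)]))
```

```text
[ 0.48922616 -0.17498849  0.10948876] [ 7.59830709  9.03262909 19.28798214] [ 1.40962188 -1.56907605 -0.08270648] [-32.82116087  27.36853821  91.39527828   0.16903597  60.96880354
 -33.67932736]
```

View pics/m5.png

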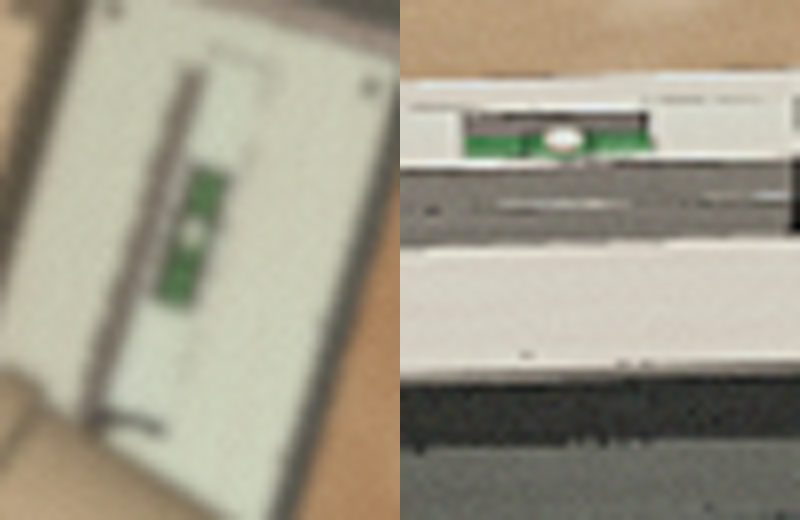

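The lines are at x≈526 and 588 and the bubble at 564. It is about 2.2 mm to the back, so I'll turn about 13° more.

>>> arm_command(
  commands=[1,0.001,0.001,0.001,0,0,0.03,1,0.002,0.002,0.001,0,0,0.06,1,0.002,0.002,0.001,0,0,0.09,1,0.002,0.002,0.001,0,0,0.11,1,0.002,0.002,0.001,0,0,0.11,1,0.002,0.002,0.001,0,0,0.11,1,0.002,0.002,0.001,0,0,0.11,1,0.002,0.002,0.001,0,0,0.11,1,0.002,0.002,0.001,0,0,0.11,1,0.002,0.002,0.001,0,0,0.11,1,0.002,0.002,0.001,0,0,0.11,1,0.002,0.002,0.001,0,0,0.11],
)

```text
time_s: 16.85
position: [0.4899, -0.1746, 0.1094]
tool_rot: [[0.215, 0.977, 0.005], [0.977, -0.215, -0.002], [-0.001, 0.005, -1.0]]
ft_force: [4.3, 6.0, 23.4]
grip_width: 0.036
gripper_force: 64.2
```

>>> arm_command(
  commands=[1,0,0,0,0,0,0,1,0,0,0,0,0,0,1,0,0,0,0,0,0,1,0,0,0,0,0,0,1,0,0,0,0,0,0,1,0,0,0,0,0,0,1,0,0,0,0,0,0,1,0,0,0,0,0,0,1,0,0,0,0,0,0,1,0,0,0,0,0,0,1,0,0,0,0,0,0,1,0,0,0,0,0,0],
)

```text
time_s: 17.85
position: [0.4899, -0.1746, 0.1094]
tool_rot: [[0.215, 0.977, 0.005], [0.977, -0.215, -0.002], [-0.001, 0.005, -1.0]]
ft_force: [4.7, 6.6, 23.5]
grip_width: 0.0361
gripper_force: 64.2
```

>>> arm_command(
  commands=[1,0,0,0,0,0,0,1,0,0,0,0,0,0,1,0,0,0,0,0,0,1,0,0,0,0,0,0,1,0,0,0,0,0,0,1,0,0,0,0,0,0,1,0,0,0,0,0,0,1,0,0,0,0,0,0,1,0,0,0,0,0,0,1,0,0,0,0,0,0,1,0,0,0,0,0,0,1,0,0,0,0,0,0],
)

```text
time_s: 18.85
position: [0.4899, -0.1746, 0.1093]
tool_rot: [[0.215, 0.977, 0.005], [0.977, -0.215, -0.002], [-0.001, 0.005, -1.0]]
ft_force: [5.1, 6.4, 23.6]
grip_width: 0.036
gripper_force: 64.2
```

Run:
```python
from h import *
s=env.observe();print(s['position'],s['ft_force'],s['wrist_torque'],s['q'])
snap('top','t6');snap('side','s6');cv2.imwrite('pics/m6.png',np.hstack([crop('t6',255,160,305,225,8),crop('s6',260,195,310,260,8)]))
```

```text
[ 0.48991309 -0.17461406  0.10934613] [ 5.1173519   6.40209668 23.58402998] [ 0.87192408 -0.7864765  -0.070292  ] [-3.27016761e+01  2.74262903e+01  9.13137657e+01  6.75813698e-02
  6.09845748e+01 -2.03238287e+01]
```

View pics/m6.png

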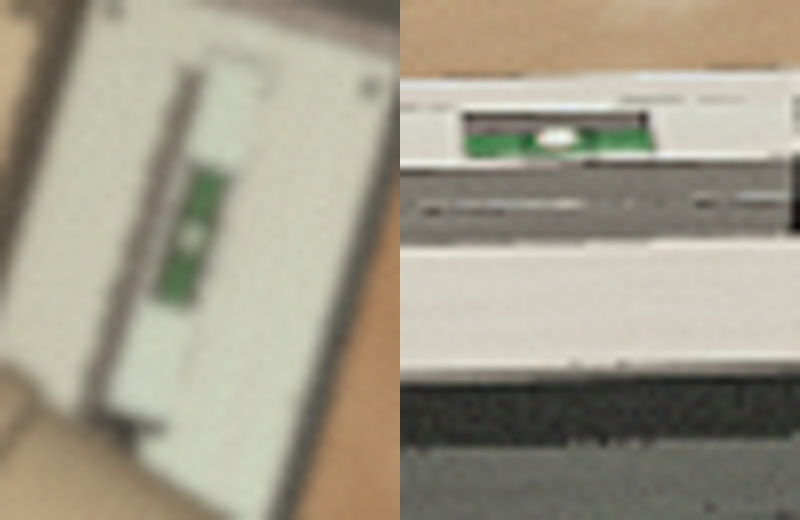

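The bubble is now at x≈557 in the side crop, midway between the lines at about 526 and 588. The knob is held with about 23 N of press, so I'm handing in.

```bash
python3 -c "
from rig import env
print(env.close_job())"
```

```text
the job is handed in; nothing more can be done
None
```

The job is handed in: the level lies lengthwise on the middle of the shelf, and the knob is still gripped and pressed down with about 23 N. The bubble reads centred between the lines in both camera views, and nothing else was touched that I know of, though I did not check the bystanders in the last pictures.

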